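# Move the sprung-pin guard door to the other buffing wheel

### The job

Unhook the yellow guard door from the white felt wheel's stand by pinching its red pin knob towards the black ear, which draws the sprung hinge pin, and lift it straight off. Drop it gently, by feel and without forcing it, into the hinge of the dark bristle wheel's stand, and only when it bears fully down let the pin spring out into its eye, so that the door hangs there locked. Leave the other things on the bench where they are.

Things in the scene. Friction and masses are not known exactly. Their poses are not given: they have to be found in the camera images.
- guard_grip (a point): Grip point of the yellow guard door, midway between black ear and red knob (pin out), 30 mm above its hinge axis. Axes: y along the hinge axis to the black ear, z up, x square to the sheet. Ear and knob: upright plates 22 mm wide (x), 6 thick, free from 8 to 46 mm above the axis; outer faces at y +25 (black, fixed) and -25 (red, pin out). Drawn, the red face is at -10: fingers meet at y +7.5.
- guard: The door, about 0.5 kg; origin on its hinge axis, 30 mm below guard_grip, same axes. Steel tube, 16 mm diameter, y -75 to +75 on the axis; 3 mm yellow sheet, y -62 to +72, hanging to 85 mm below the axis; plain stub, 10 mm diameter, y 75 to 92; brass pin, 8 mm diameter, round nose, tip at y -89 out, -74 (inside the tube) drawn.
- guard_stub (a point): End face of the door's plain stub, on its hinge axis at y +92; goes in the fork.
- guard_pin (a joint): Sprung pin, moves with the red knob: 0 fully out (locked), 0.015 m fully drawn. Squeezing the ear and knob together from 50 to 35 mm draws it (spring 5 N out, 9 N drawn, pushing back to 0); the same pinch carries the door. While pressed, the spring pushes the door towards +y.
- felt: Stand with the white felt wheel, 149 mm high, base 170 x 196 mm; origin on its underside below felt_hinge. The open fork at +y (y 78 to 92) takes the stub: slot 13 mm wide, from 4 mm over the axis flaring at 45 degrees to about 46 mm wide at 22 mm over it. At -y a cradle (y -66 to -78) of the same kind, slot 19 mm wide, carries the tube.
- felt_hinge (a point): Middle of the felt stand's hinge axis, 125 mm above the bench, where the door's axis lies at the start. Axes: y along the axis towards the open fork, z up, x from wheel to door; the hung door's axes are parallel. At y -78 to -91 a plate, top 14 mm over the axis, has the eye for the pin, 13 mm wide, 12 high. The tube has 3 mm end play each way.
- brush: Stand with the dark bristle wheel; same shape, measures and axes as the felt stand; origin on its underside below brush_hinge. The stands' heads reach 24 mm over the hinge axis (here up to 38), so a door raised 130 mm from its hung height passes above them sideways.
- brush_hinge (a point): NOMINAL middle of the bristle stand's hinge axis, 125 mm above the bench. Fork, cradle and eye sit on one bracket, clamped stiffly up to 8 mm fore or aft (x) and 14 mm up or down of this, not reported; true in y. Feel for it: lower slowly, give way along x as flares push; if stuck on a flare, rocking gently 3 mm along x frees it, on the bottom it does not. 25 N between door and stand damages it.
- last: bystander: wooden shoe last, 190 x 55 x 80 mm high; origin at the centre of its underside
- tin_black: bystander between the stands: black polish tin, 72 mm across, 28 high; origin at the centre of its underside
- tin_brown: bystander: copper-brown polish tin, 72 mm across, 28 high; origin at the centre of its underside
- glue: bystander: amber bottle, 60 mm across, 130 high; origin at the centre of its underside
- hammer: bystander: hammer lying down; origin at the centre of its underside
- shoebrush: bystander: brush lying down; origin at the centre of its underside
- heel: bystander: rubber heel block, 90 x 55 x 30 mm; origin at the centre of its underside
Not all that is in view belongs to the job. Of the things that look like the guard, the largest one is meant.

How it is judged:
By the outcome, as a careful person would: the job done as asked, in the order asked, and still so for the second after the job is handed in, with the robot touching nothing.
It also fails if it takes over 72 s, if anything falls off the work surface, if the arm or the gripper's body presses on something with over 40 N, if the wrist force passes 120 N, or if a joint passes its speed limit or range.

### The arm

A 6-joint arm with a two-finger parallel gripper is mounted at the origin on the work surface. World frame = base frame: x ahead of the robot, y to its left, z up, the work surface at z = 0. Lengths are in m, angles in degrees, forces in N, time in s.
With the tool pointing down it reaches from about 0.375 to 0.9 m from the base axis. Payload 3.1 kg.
Tool frame: the origin (TCP) lies at the very end of the fingers, on their centre line; the grasp point (between the pads) lies grip_point_offset behind it (grip_point_offset is the distance from the TCP to the grasp point, in m); z points along the fingers, y is the line along which they close (so a half turn about z gives the same grasp; the last joint's range is limited). The gripper opens to 87 mm and grips with 3 to 60 N. Pads are 19 mm wide; open, the fingers measure 117 mm over their backs; the gripper's body (75 mm by 190 mm) begins 51 mm behind the grasp point.
Start: joints at [-79.784, 30.224, 82.088, -0, 67.689, -10.227], TCP at [0.218, -0.586, 0.223] pointing down, gripper open.
Joint ranges: [-176.69, 176.69], [-43.24, 126.21], [12.49, 139.97], [-82, 262], [0, 151.66], [-163.58, 163.58]. Speed limits (degrees/s): [159.86, 159.86, 180, 180, 180, 180].

### API

Orientations are given as a 3x3 rotation matrix whose columns are the frame's x, y, z axes.
In Python, from rig import * gives the robot as it stands.
- The arm moves only by the tool move_arm, never from a script. Its argument "increments" is a list of rows, each a list of 3 entries, a list of its own where there are three numbers: the shift along the tool's x, y, z in units of 30 mm (1.0 is 30 mm), then the turn, a rotation vector about the tool's x, y, z in units of 120 degrees (1.0 is 120 degrees), then the closure, from 0 (fully open) to 1 (shut). A call has 1 to 20 rows; each row shifts and turns the commanded pose from where the row before left it, along the tool's axes as they then stand; what a row does not reach is not made up. A row lasts 1/12 s, in which the tool goes at most 41.7 mm and 7.16 degrees, less where a joint would pass 70% of its speed; a pose out of reach is approached as far as the arm can. A call with a number of a shift or a turn outside -1 to 1 is refused whole. A call with a gripper value outside its range is refused whole. The fingers move at their own pace and stop on an object; the grip force is fixed at half the most. Time passes only in rows, so rows that do not move let the fingers close. It gives the time, the measured TCP pose, the force, the opening and the grip force at its end, in the units of the state.
- read_state(): the state, without advancing time (a new reading comes with each control period).
- capture(name): name is "scene" or "side" or "wrist"; returns a dict with "img" (420x560x3 uint8, red, green, blue), "mtx" (3x3 intrinsics, pixels), "eye" and "rotation" of the camera in the world. Camera axes: x right, y down, z forward; pixel columns grow to the right and rows downward; lengths in m; the calibration is good to about 2 mm. A picture is of the moment at which its call begins. There is no depth.
- hand_in(): hands the job in; it is judged then, once.
Trained networks look in a picture, given as the dict that the camera call returned (one of the last four; its "shot" number tells which), for a name from the list of things; names that differ only in an ending like _2 or _b are one class to them, and where a whole thing is asked for, a point or a joint stands for the part that bears it (a point fixed in the world has none). Each returns a list of dicts, best first, with "confidence" (0 to 1); they miss things now and then, are a little off and sometimes report something else, mostly with a low value. They report only what shows in the picture. A call takes as long as a camera call. They do not tell look-alikes from the thing itself.
- search_frame(picture, label): "extent" ([left, top, right, bottom] as shares, 0 to 1, of the picture: columns of its width, rows of its height, round what is visible of it).
- pinpoint(picture, label): "xy" ([column, row] as shares, 0 to 1, of the picture: columns of its width, rows of its height: a listed point, or the origin of a listed thing).
The state is a dict: "time_s": time; "joint_positions": joint angles; "qvel": joint speeds; "tau": joint torques, N m; "position": TCP position; "tcp_rot": TCP orientation; "force": force on the tool from outside, world axes, zero at the start; "moment": the same for the moment, N m; "opening": opening from 0.0 (shut) to 1.0 (fully open); "grasp_force": force on a finger pad.
Only numpy, scipy, OpenCV 4.12 (cv2) and the standard library are available. Lean on these libraries where they do the work, as an engineer would, in place of code of your own. Each camera call takes 0.05 s, during which the arm holds its last target. There are 200 camera calls.

## Working session

There is one attempt and no reset: what is moved stays moved. The work goes in short steps, Python scripts to look and compute and a tool call to move; the robot and the scene stay as the last step left them, time stands still between calls to the robot, and variables do not carry over. Pictures are saved under pics/ and viewed, at most 12 in all, crops included, and the job is handed in when it is done.

Besides the shell and the picture viewer there is one more tool, called after "Call:" as name(argument=value, ...) on one line, values as JSON. move_arm: Moves the arm, as the interface text tells. Its arguments: {"type":"object","properties":{"increments":{"type":"array"}},"required":["increments"]}

```bash
mkdir -p pics; ls
cat > h.py <<'E'
from rig import *
import numpy as np, cv2
def save(p,n): cv2.imwrite('pics/'+n,p['img'][:,:,::-1])
def ray(p,xy):
    u=np.array([xy[0]*560,xy[1]*420,1.]); d=np.array(p['rotation'])@np.linalg.inv(p['mtx'])@u
    return np.array(p['eye']),d/np.linalg.norm(d)
def atz(p,xy,z):
    e,d=ray(p,xy); return e+d*(z-e[2])/d[2]
def tri(rs):
    A=0;b=0
    for e,d in rs:
        M=np.eye(3)-np.outer(d,d);A=A+M;b=b+M@e
    x=np.linalg.solve(A,b); return x,[round(float(np.linalg.norm(np.cross(x-e,d))),4) for e,d in rs]
E
python3 - <<'E'
from h import *
np.set_printoptions(precision=4,suppress=True)
s=read_state();print(s['time_s'],s['position'],s['force'],s['opening'],s['tcp_rot']); print([k for k in globals() if 'grip' in k], globals().get('grip_point_offset'))
P={n:capture(n) for n in('scene','side','wrist')}
zs={'guard_grip':.155,'guard':.125,'guard_stub':.125,'felt_hinge':.125,'brush_hinge':.125,'felt':0,'brush':0,'tin_black':0,'glue':0,'last':0}
for n,p in P.items():
    save(p,n+'0.png');print(n,p['eye'])
    for l in zs:
        r=pinpoint(p,l)
        print(l,[(round(q['confidence'],2),np.round(np.array(q['xy'])*[560,420],1),atz(p,q['xy'],zs[l])) for q in r[:3]])
E
```

```text
pics
0.0 [ 0.2182 -0.5849  0.2216] [0.6124 0.171  0.0064] 1.0030471439308837 [[ 0.937   0.3493 -0.0004]
 [ 0.3493 -0.937   0.0021]
 [ 0.0004 -0.0021 -1.    ]]
['grip_point_offset'] 0.0187
scene [1.3911 0.2836 0.898 ]
guard_grip [(0.82, array([329.6, 219.6]), array([0.5502, 0.1779, 0.155 ])), (0.67, array([348.6, 189.3]), array([0.3922, 0.2046, 0.155 ])), (0.58, array([406.9, 213. ]), array([0.4509, 0.3852, 0.155 ]))]
guard [(0.74, array([326.6, 224.5]), array([0.54  , 0.1697, 0.125 ])), (0.74, array([349.8, 194.1]), array([0.3757, 0.2093, 0.125 ])), (0.62, array([406.3, 218.7]), array([0.4403, 0.3893, 0.125 ]))]
guard_stub [(0.95, array([390.1, 226.4]), array([0.4898, 0.3467, 0.125 ])), (0.92, array([355.2, 237.6]), array([0.568 , 0.2577, 0.125 ])), (0.57, array([331.3, 197.3]), array([0.4108, 0.1566, 0.125 ]))]
felt_hinge [(0.68, array([323.4, 224.3]), array([0.542 , 0.1607, 0.125 ]))]
brush_hinge [(0.91, array([205.1, 204. ]), array([ 0.5664, -0.2051,  0.125 ]))]
felt [(0.75, array([323.1, 258. ]), array([0.5558, 0.1738, 0.    ]))]
brush [(0.77, array([208.7, 234.2]), array([ 0.570
[... 970 characters left out ...]
86. , 190.4]), array([0.5377, 0.1704, 0.125 ]))]
brush_hinge [(0.6, array([317.9, 255.9]), array([ 0.5524, -0.2174,  0.125 ]))]
felt [(0.74, array([287.1, 222.4]), array([0.5441, 0.1758, 0.    ]))]
brush [(0.71, array([318.1, 289.4]), array([ 0.5624, -0.2003, -0.    ]))]
tin_black [(0.85, array([301.7, 253.9]), array([ 0.5536, -0.0193,  0.    ]))]
glue [(0.91, array([290.7, 353.5]), array([ 0.4405, -0.4306, -0.    ]))]
last [(0.75, array([276. , 185.9]), array([0.5523, 0.4545, 0.    ])), (0.29, array([287.6, 182.7]), array([0.6015, 0.4749, 0.    ]))]
wrist [ 0.2944 -0.5571  0.3841]
guard_grip []
guard []
guard_stub []
felt_hinge []
brush_hinge []
felt []
brush []
tin_black []
glue []
last []
```

View pics/scene0.png

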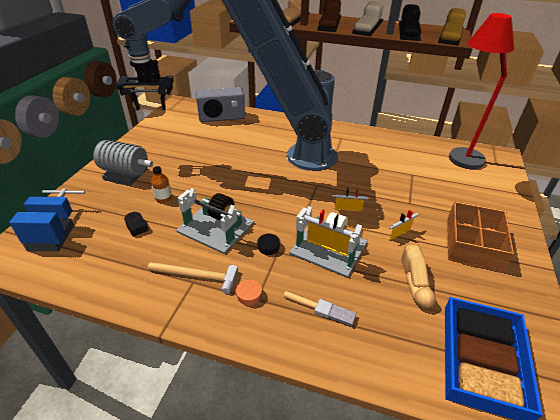

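View pics/side0.png

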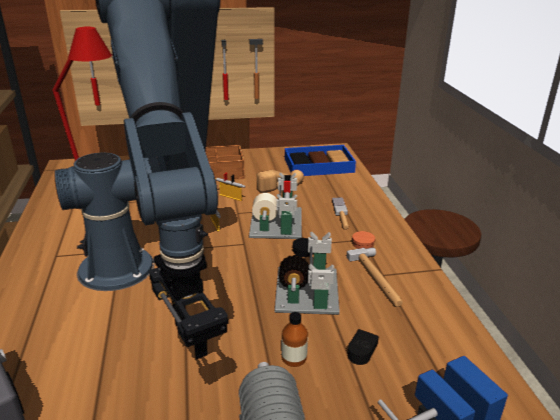

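The scene picture shows the felt stand with the large yellow door around (330,235) and two smaller look-alikes at (350,200) and (405,225). The brush stand is around (215,220). The side view shows the red knob at (287,184), with the arm hiding part of the scene. Next I move in for wrist views.

Call:
move_arm(increments=[[[0.85,-0.56,-0.33],[0,0,0],0],[[0.85,-0.56,-0.33],[0,0,0],0],[[0.85,-0.56,-0.33],[0,0,0],0],[[0.85,-0.56,-0.33],[0,0,0],0],[[0.85,-0.56,-0.33],[0,0,0],0],[[0.85,-0.56,-0.33],[0,0,0],0],[[0.85,-0.56,-0.33],[0,0,0],0],[[0.85,-0.56,-0.33],[0,0,0],0],[[0.85,-0.56,-0.33],[0,0,0],0],[[0.85,-0.56,-0.33],[0,0,0],0],[[0.85,-0.56,-0.33],[0,0,0],0],[[0.85,-0.56,-0.33],[0,0,0],0],[[0.85,-0.56,-0.33],[0,0,0],0],[[0.85,-0.56,-0.33],[0,0,0],0],[[0,0,0],[0,0,0],0]])

```text
time_s: 2.9
position: [0.4739, -0.2368, 0.3635]
tcp_rot: [[0.935, 0.354, 0.005], [0.354, -0.935, -0.0], [0.005, 0.002, -1.0]]
force: [-0.1, -0.8, 0.2]
opening: 0.998
grasp_force: 0.0
```

Run:
```python
from h import *
np.set_printoptions(precision=4,suppress=True)
s=read_state();print(s['time_s'],s['position'],s['force'],s['joint_positions'])
p=capture('wrist');save(p,'w1.png');print(p['eye'],p['rotation'][:,2])
for l,z in {'brush_hinge':.125,'brush':0,'felt_hinge':.125,'guard_grip':.155,'tin_black':0,'glue':0}.items():
    print(l,[(round(q['confidence'],2),np.round(np.array(q['xy'])*[560,420],1),atz(p,q['xy'],z)) for q in pinpoint(p,l)[:3]])
```

```text
2.9 [ 0.4739 -0.2368  0.3635] [-0.0568 -0.7977  0.1806] [-38.7563  14.5413  84.5197   0.185   80.6848  30.4629]
[ 0.549  -0.2082  0.5263] [-0.2706 -0.1058 -0.9568]
brush_hinge [(0.91, array([279.9,  91.1]), array([ 0.5634, -0.2037,  0.125 ]))]
brush [(0.98, array([281.8,  93.4]), array([ 0.5658, -0.2061,  0.    ]))]
felt_hinge []
guard_grip []
tin_black [(0.94, array([149.4,  44.6]), array([ 0.5604, -0.0059,  0.    ])), (0.58, array([282.3,  92.7]), array([ 0.567 , -0.2065,  0.    ]))]
glue [(0.58, array([391.8, 219.1]), array([ 0.446 , -0.4472,  0.    ]))]
```

View pics/w1.png

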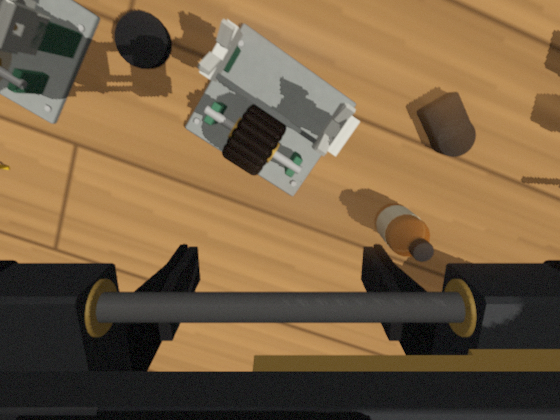

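The wrist view shows the brush stand with its hinge near (280,91) and base corners at about (238,23), (355,102), (292,195) and (187,125). The fork is at the upper left (216,48) and the eye plate at (340,130). Next I refine the yaw from the base edges while moving towards the felt stand.

Run:
```python
from h import *
np.set_printoptions(precision=4,suppress=True)
p=capture('wrist')
g=p['img'].astype(int)
hsv=cv2.cvtColor(p['img'],cv2.COLOR_RGB2HSV)
m=((hsv[:,:,1]<60)&(hsv[:,:,2]>60)).astype(np.uint8)
m[:,:150]=0;m[230:]=0;m[:,385:]=0
m=cv2.morphologyEx(m,cv2.MORPH_OPEN,np.ones((3,3)))
for c in [(238,23),(355,102),(292,195),(187,125)]: print(c,atz(p,np.array(c)/[560,420],.01))
lines=cv2.HoughLinesP(cv2.Canny(p['img'][:230],60,150),1,np.pi/360,25,minLineLength=30,maxLineGap=6)
for x1,y1,x2,y2 in lines[:,0]:
    if 170<x1<375 and 170<x2<375:
        a,b=atz(p,np.array([x1,y1])/[560,420],.01),atz(p,np.array([x2,y2])/[560,420],.01);d=b-a
        print((x1,y1,x2,y2),round(np.degrees(np.arctan2(d[1],d[0]))%180,1),round(np.linalg.norm(d),3))
```

```text
(238, 23) [ 0.6239 -0.123   0.01  ]
(355, 102) [ 0.5854 -0.3153  0.01  ]
(292, 195) [ 0.4222 -0.2795  0.01  ]
(187, 125) [ 0.4684 -0.0945  0.01  ]
(np.int32(242), np.int32(16), np.int32(354), np.int32(96)) 77.4 0.19
(np.int32(251), np.int32(98), np.int32(288), np.int32(123)) 77.2 0.065
(np.int32(183), np.int32(123), np.int32(219), np.int32(146)) 77.1 0.062
(np.int32(195), np.int32(96), np.int32(226), np.int32(113)) 81.9 0.05
(np.int32(210), np.int32(64), np.int32(269), np.int32(100)) 80.1 0.096
(np.int32(264), np.int32(153), np.int32(296), np.int32(169)) 83.7 0.055
(np.int32(329), np.int32(137), np.int32(354), np.int32(101)) 166.8 0.062
(np.int32(291), np.int32(123), np.int32(324), np.int32(146)) 76.5 0.061
(np.int32(334), np.int32(149), np.int32(360), np.int32(111)) 167.7 0.066
(np.int32(327), np.int32(138), np.int32(354), np.int32(99)) 166.9 0.067
(np.int32(256), np.int32(168), np.int32(291), np.int32(191)) 76.4 0.066
(np.int32(193), np.int32(61), np.int32(225), np.int32(82)) 78.0 0.052
(np.int32(272), np.int32(142), np.int32(307), np.int32(169)) 72.9 0.068
(np.int32(187), np.int32(105), np.int32(229), np.int32(125)) 85.1 0.067
(np.int32(183), np.int32(120), np.int32(203), np.int32(82)) 168.2 0.062
(np.int32(220), np.int32(50), np.int32(231), np.int32(15)) 178.7 0.047
(np.int32(292), np.int32(191), np.int32(317), np.int32(153)) 168.3 0.071
(np.int32(217), np.int32(67), np.int32(238), np.int32(28)) 167.9 0.059
(np.int32(336), np.int32(147), np.int32(357), np.int32(117)) 167.1 0.053
```

Call:
move_arm(increments=[[[0.5,-0.85,0],[0,0,0],0],[[0.5,-0.85,0],[0,0,0],0],[[0.5,-0.85,0],[0,0,0],0],[[0.5,-0.85,0],[0,0,0],0],[[0.5,-0.85,0],[0,0,0],0],[[0.5,-0.85,0],[0,0,0],0],[[0.5,-0.85,0],[0,0,0],0],[[0.0,-0.85,0],[0,0,0],0],[[0.0,-0.85,0],[0,0,0],0],[[0,-0.85,0],[0,0,0],0],[[0,-0.85,0],[0,0,0],0],[[0,-0.85,0],[0,0,0],0],[[0,-0.85,0],[0,0,0],0],[[0,0,0],[0,0,0],0]])

```text
time_s: 4.47
position: [0.4512, 0.1094, 0.361]
tcp_rot: [[0.936, 0.352, -0.002], [0.352, -0.936, 0.002], [-0.001, -0.003, -1.0]]
force: [-0.3, 0.3, -0.8]
opening: 1.001
grasp_force: 0.0
```

Run:
```python
from h import *
np.set_printoptions(precision=4,suppress=True)
s=read_state();print(s['time_s'],s['position'],s['force'],s['joint_positions'])
p=capture('wrist');save(p,'w2.png');print(p['eye'],p['rotation'][:,2])
for l,z in {'brush_hinge':.125,'felt':0,'felt_hinge':.125,'guard':.125,'guard_stub':.125,'guard_grip':.155}.items():
    print(l,[(round(q['confidence'],2),np.round(np.array(q['xy'])*[560,420],1),atz(p,q['xy'],z)) for q in pinpoint(p,l)[:3]])
```

```text
4.4667 [0.4512 0.1094 0.361 ] [-0.2769  0.3054 -0.772 ] [-0.2866  8.764  92.5752  0.1278 78.7719 69.0954]
[0.5276 0.1374 0.5233] [-0.278  -0.1027 -0.9551]
brush_hinge []
felt [(0.82, array([261. ,  84.9]), array([0.5407, 0.1735, 0.    ])), (0.34, array([75.7,  1.2]), array([0.5528, 0.448 , 0.    ]))]
felt_hinge [(0.72, array([257.6,  81. ]), array([0.5401, 0.1698, 0.125 ]))]
guard [(0.94, array([181.2, 237.6]), array([0.3284, 0.1985, 0.125 ])), (0.77, array([257.7,  79.3]), array([0.5418, 0.1703, 0.125 ])), (0.63, array([ 63.9, 147.4]), array([0.3903, 0.3591, 0.125 ]))]
guard_stub [(0.92, array([103.5, 123.8]), array([0.4336, 0.3209, 0.125 ])), (0.85, array([183.4,  29.8]), array([0.5605, 0.2611, 0.125 ])), (0.74, array([226.2, 239.4]), array([0.3464, 0.1439, 0.125 ]))]
guard_grip [(0.89, array([178.8, 237.5]), array([0.3425, 0.1966, 0.155 ])), (0.63, array([ 51.7, 149.3]), array([0.3939, 0.3545, 0.155 ])), (0.6, array([255.9,  77.6]), array([0.5416, 0.1701, 0.155 ]))]
```

View pics/w2.png

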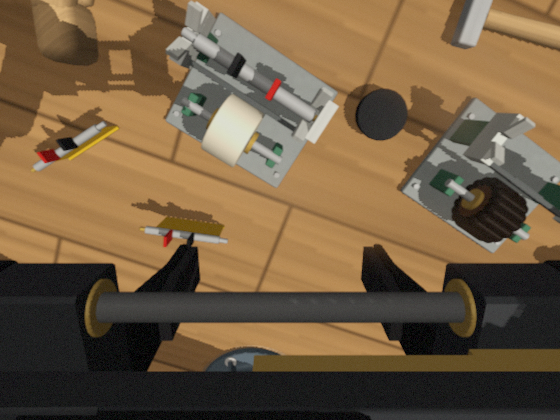

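The felt stand's door shows its stub at (184,31), black ear at (237,65), red knob at (273,92) and eye plate at (322,122). The look-alikes are at (75,148) and (185,232), smaller.

Run:
```python
from h import *
np.set_printoptions(precision=4,suppress=True)
p=capture('wrist')
hsv=cv2.cvtColor(p['img'],cv2.COLOR_RGB2HSV);H,S,V=cv2.split(hsv)
roi=np.zeros_like(H);roi[40:115,215:300]=1
red=((H<8)|(H>172))&(S>150)&(V>90)&(roi>0); blk=(V<45)&(roi>0)
blk=cv2.morphologyEx(blk.astype(np.uint8),cv2.MORPH_OPEN,np.ones((3,3)))
n,l,st,c=cv2.connectedComponentsWithStats(blk);print('blk',[(st[i],c[i]) for i in range(1,n)])
ys,xs=np.nonzero(red);r=np.array([xs.mean(),ys.mean()]);print('red',r,len(xs),xs.min(),xs.max(),ys.min(),ys.max())
i=1+np.argmin(np.linalg.norm(c[1:]-[237,65],axis=1));b=c[i]
sc=np.array([560,420])
R,B=atz(p,r/sc,.165),atz(p,b/sc,.165);d=B-R
print(R,B,(R+B)/2,np.linalg.norm(d),np.degrees(np.arctan2(d[1],d[0])))
lines=cv2.HoughLinesP(cv2.Canny(p['img'][:190],60,150),1,np.pi/360,22,minLineLength=25,maxLineGap=6)
for x1,y1,x2,y2 in lines[:,0]:
    if 160<x1<345 and 160<x2<345:
        o=[]
        for z in(.01,.125):
            a,e=atz(p,np.array([x1,y1])/sc,z),atz(p,np.array([x2,y2])/sc,z);v=e-a;o.append(round(np.degrees(np.arctan2(v[1],v[0]))%180,1))
        print((int(x1),int(y1),int(x2),int(y2)),o)
q=capture('side')
hs=cv2.cvtColor(q['img'],cv2.COLOR_RGB2HSV);cv2.imwrite('pics/s2c.png',cv2.resize(q['img'][130:330,200:380,::-1],None,fx=3,fy=3))
for l,z in {'felt':0,'felt_hinge':.125,'guard':.125,'guard_grip':.155,'brush_hinge':.125,'brush':0}.items():
    print(l,[(round(k['confidence'],2),np.round(np.array(k['xy'])*sc,1),atz(q,k['xy'],z)) for k in pinpoint(q,l)[:3]])
```

```text
blk [(array([222,  59,  17,  20, 177], dtype=int32), array([230.5311,  68.6271]))]
red [267.0795  90.7815] 151 260 274 80 101
[0.5367 0.15   0.165 ] [0.5436 0.1909 0.165 ] [0.5401 0.1705 0.165 ] 0.041554506371910806 80.40332426944104
(215, 14, 342, 98) [np.float64(79.1), np.float64(79.1)]
(243, 89, 268, 97) [np.float64(93.4), np.float64(93.4)]
(252, 73, 315, 114) [np.float64(78.8), np.float64(78.8)]
(165, 64, 200, 76) [np.float64(92.2), np.float64(92.2)]
(276, 119, 307, 126) [np.float64(98.0), np.float64(98.0)]
(192, 68, 244, 81) [np.float64(97.1), np.float64(97.1)]
(161, 121, 195, 53) [np.float64(168.6), np.float64(168.6)]
(171, 99, 199, 105) [np.float64(98.6), np.float64(98.6)]
(255, 115, 284, 123) [np.float64(95.4), np.float64(95.4)]
(207, 44, 239, 63) [np.float64(81.1), np.float64(81.1)]
(242, 144, 274, 164) [np.float64(78.1), np.float64(78.1)]
(177, 48, 214, 63) [np.float64(89.4), np.float64(89.4)]
(252, 64, 280, 77) [np.float64(86.9), np.float64(86.9)]
(187, 54, 192, 21) [np.float64(6.5), np.float64(6.5)]
(232, 165, 272, 188) [np.float64(79.7), np.float64(79.7)]
(172, 97, 200, 
[... 699 characters left out ...]
elt_hinge [(0.92, array([289. , 188.9]), array([0.5494, 0.1793, 0.125 ])), (0.61, array([273.9, 185.2]), array([0.5048, 0.2139, 0.125 ]))]
guard [(0.69, array([217.4, 207.1]), array([0.3094, 0.0924, 0.125 ])), (0.51, array([283.2, 190.4]), array([0.5287, 0.1719, 0.125 ]))]
guard_grip [(0.59, array([228.4, 178.6]), array([0.356 , 0.2255, 0.155 ])), (0.58, array([340.6, 213.2]), array([ 0.6574, -0.0557,  0.155 ])), (0.57, array([214.2, 199.3]), array([0.301 , 0.0883, 0.155 ]))]
brush_hinge [(0.8, array([318.3, 253.8]), array([ 0.5558, -0.2078,  0.125 ])), (0.65, array([365.7, 243.6]), array([ 0.6962, -0.1801,  0.125 ]))]
brush [(0.59, array([314. , 291.6]), array([ 0.5489, -0.2081,  0.    ]))]
```

Call:
move_arm(increments=[[[0.44,-0.73,0.75],[0,0,0],0],[[0.44,-0.73,0.75],[0,0,0],0],[[0.44,-0.73,0.75],[0,0,0],0],[[0,0,0],[0,0,0.053],0],[[0,0,0],[0,0,0.053],0],[[0,0,0],[0,0,0.053],0],[[0,0,0],[0,0,0.053],0],[[0,0,0],[0,0,0.052],0],[[0,0,0],[0,0,0],0],[[0,0,0],[0,0,0],0]])

```text
time_s: 6.05
position: [0.4675, 0.1822, 0.2937]
tcp_rot: [[0.981, -0.192, 0.0], [-0.192, -0.981, 0.0], [0.0, -0.0, -1.0]]
force: [0.1, -0.4, 0.0]
opening: 1.003
grasp_force: 0.0
```

```bash
cat >> h.py <<'E'
def lines(p,box,zs,minlen=40):
    x0,y0,x1,y1=box
    L=cv2.HoughLinesP(cv2.Canny(p['img'][y0:y1,x0:x1],60,150),1,np.pi/720,30,minLineLength=minlen,maxLineGap=6)
    sc=np.array([560,420])
    for a in (L[:,0] if L is not None else []):
        a=a+np.array([x0,y0,x0,y0]);A=atz(p,a[:2]/sc,zs);B=atz(p,a[2:]/sc,zs);v=B-A
        print(a.tolist(),round(float(np.degrees(np.arctan2(v[1],v[0]))%180),1),round(float(np.linalg.norm(v)),3))
def blobs(p,box):
    H,S,V=cv2.split(cv2.cvtColor(p['img'],cv2.COLOR_RGB2HSV));x0,y0,x1,y1=box
    roi=np.zeros(H.shape,bool);roi[y0:y1,x0:x1]=1
    o={}
    for n,m in(('red',((H<8)|(H>172))&(S>150)&(V>90)&roi),('blk',(V<45)&roi)):
        m=cv2.morphologyEx(m.astype(np.uint8),cv2.MORPH_OPEN,np.ones((3,3)))
        k,_,st,c=cv2.connectedComponentsWithStats(m)
        o[n]=[(st[i].tolist(),c[i].round(1)) for i in range(1,k) if st[i][4]>40]
    return o
E
python3 - <<'E'
from h import *
np.set_printoptions(precision=4,suppress=True)
s=read_state();print(s['time_s'],s['position'],s['joint_positions']);print(s['tcp_rot'])
p=capture('wrist');save(p,'w3.png');print(p['eye'],p['rotation'][:,2])
for l,z in {'felt':0,'felt_hinge':.125,'guard':.125,'guard_stub':.125,'guard_grip':.155}.items():
    print(l,[(round(q['confidence'],2),np.round(np.array(q['xy'])*[560,420],1),atz(p,q['xy'],z)) for q in pinpoint(p,l)[:3]])
print(blobs(p,(200,20,400,230)))
lines(p,(100,0,500,230),.125)
E
```

```text
6.05 [0.4675 0.1822 0.2937] [  8.5151  15.7911  94.154    0.0012  70.0516 109.5832]
[[ 0.9814 -0.192   0.0001]
 [-0.192  -0.9814  0.    ]
 [ 0.     -0.     -1.    ]]
[0.5472 0.1663 0.456 ] [-0.2897  0.0558 -0.9555]
felt [(0.66, array([273.7, 108.8]), array([0.5421, 0.1756, 0.    ]))]
felt_hinge [(0.63, array([273.5, 109.8]), array([0.5426, 0.1734, 0.125 ]))]
guard [(0.94, array([137.3, 274.8]), array([0.4002, 0.3549, 0.125 ])), (0.77, array([278.4, 107.6]), array([0.5437, 0.1685, 0.125 ])), (0.76, array([280.7, 300.4]), array([0.3383, 0.2062, 0.125 ]))]
guard_stub [(0.88, array([155.6, 236.8]), array([0.4396, 0.3217, 0.125 ])), (0.87, array([326.7, 276.9]), array([0.3577, 0.1507, 0.125 ])), (0.68, array([174.2, 110.2]), array([0.5602, 0.2659, 0.125 ]))]
guard_grip [(0.97, array([128.4, 285. ]), array([0.4042, 0.3503, 0.155 ])), (0.64, array([275.3, 110. ]), array([0.5426, 0.1713, 0.155 ]))]
{'red': [([298, 99, 8, 28, 198], array([301.1, 112.3]))], 'blk': [([245, 100, 10, 26, 247], array([249.4, 112.2]))]}
[244, 228, 499, 181] 90.0 0.264
[265, 228, 499, 185] 90.0 0.242
[269, 120, 360, 119] 79.6 0.087
[276, 68, 355, 68] 79.0 0.072
[147, 139, 194, 139] 79.0 0.046
[271, 139, 347, 139] 79.0 0.074
[479, 127, 499, 23] 167.7 0.09
[199, 67, 282, 67] 79.0 0.076
[296, 103, 344, 103] 79.0 0.045
[348, 184, 351, 144] 168.2 0.04
[209, 199, 254, 199] 79.0 0.046
[204, 130, 264, 130] 79.0 0.058
[201, 179, 253, 175] 83.4 0.053
[298, 199, 345, 200] 77.7 0.048
[202, 142, 205, 197] 168.2 0.056
[361, 109, 367, 67] 164.5 0.037
```

View pics/w3.png

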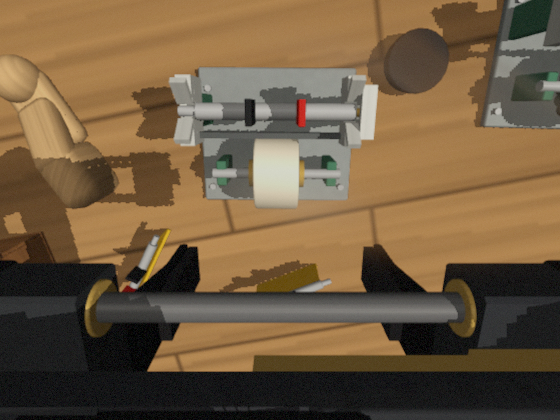

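The view is aligned with the hinge: ear at (249,112), knob at (301,112), tube level at row ~112, fork at column ~183, eye plate at ~370.

Run:
```python
from h import *
np.set_printoptions(precision=4,suppress=True)
p=capture('wrist');s=read_state();R=np.array(s['tcp_rot']);sc=np.array([560,420])
def T(u,v,z): return R.T@(atz(p,np.array([u,v])/sc,z)-s['position'])
for z in(.165,.171): print(z,'ear edge',T(245,112.3,z),'red edge',T(306,112.3,z),'mid rows',T(275.5,99,z),T(275.5,126.5,z))
print('tube', T(275.5,103,.125),T(275.5,120,.125), 'stubend',T(177,111,.125),'fork outer/in',T(176,100,.145),T(193,100,.145),'eye out',T(377,110,.139),T(363,110,.139))
```

```text
0.165 ear edge [ 0.0741 -0.0289  0.1287] red edge [0.0741 0.0221 0.1287] mid rows [ 0.0847 -0.0034  0.1287] [ 0.0626 -0.0034  0.1287]
0.171 ear edge [ 0.0742 -0.0283  0.1227] red edge [0.0743 0.0216 0.1227] mid rows [ 0.0846 -0.0033  0.1227] [ 0.063  -0.0034  0.1227]
tube [ 0.0816 -0.0039  0.1687] [ 0.066  -0.0039  0.1687] stubend [ 0.0742 -0.0973  0.1687] fork outer/in [ 0.084  -0.0915  0.1487] [ 0.084  -0.0765  0.1487] eye out [0.0756 0.0884 0.1547] [0.0756 0.0757 0.1547]
```

Call:
move_arm(increments=[[[0.83,-0.12,0],[0,0,0],0],[[0.83,-0.12,0],[0,0,0],0],[[0.8,-0.12,0],[0,0,0],0],[[0,0,0.8],[0,0,0],0],[[0,0,0.8],[0,0,0],0],[[0,0,0.8],[0,0,0],0],[[0,0,0.8],[0,0,0],0],[[0,0,0.8],[0,0,0],0],[[0,0,0.6],[0,0,0],0],[[0,0,0.55],[0,0,0],0],[[0,0,0],[0,0,0],0],[[0,0,0],[0,0,0],0]])

```text
time_s: 7.4
position: [0.5415, 0.1783, 0.1385]
tcp_rot: [[0.981, -0.195, -0.002], [-0.195, -0.981, -0.0], [-0.002, 0.001, -1.0]]
force: [-0.2, -0.8, 0.8]
opening: 1.001
grasp_force: 0.0
```

Run:
```python
from h import *
np.set_printoptions(precision=4,suppress=True)
s=read_state();print(s['time_s'],s['position'],s['force'],s['tcp_rot'])
a=capture('wrist')['img'];b=capture('scene')['img'][180:280,270:390];b=cv2.resize(b,(504,420))
cv2.imwrite('pics/w4.png',cv2.resize(np.hstack([a[:,:,::-1],b[:,:,::-1]]),(800,316)))
```

```text
7.4 [0.5415 0.1783 0.1385] [-0.1878 -0.7871  0.7628] [[ 0.9809 -0.1946 -0.0021]
 [-0.1946 -0.9809 -0.0003]
 [-0.002   0.0007 -1.    ]]
```

View pics/w4.png

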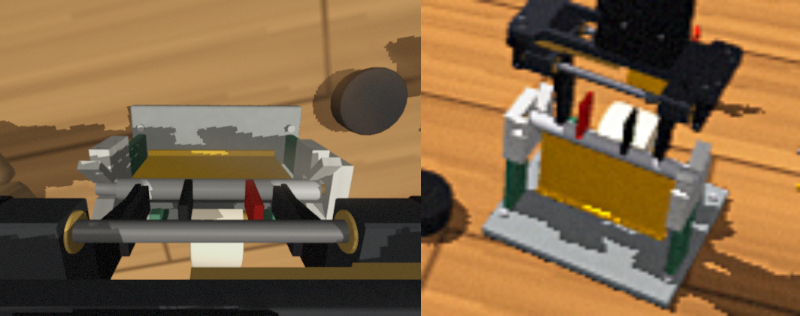

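The fingers straddle the black ear and red knob correctly. I pinch now.

Call:
move_arm(increments=[[[0,0,0],[0,0,0],0.3],[[0,0,0],[0,0,0],0.4],[[0,0,0],[0,0,0],0.5],[[0,0,0],[0,0,0],0.6],[[0,0,0],[0,0,0],0.8],[[0,0,0],[0,0,0],0.8],[[0,0,0],[0,0,0],0.8],[[0,0,0],[0,0,0],0.8],[[0,0,0],[0,0,0],0.8],[[0,0,0],[0,0,0],0.8],[[0,0,0],[0,0,0],0.8],[[0,0,0],[0,0,0],0.8]])

```text
time_s: 8.5
position: [0.5424, 0.1789, 0.1394]
tcp_rot: [[0.981, -0.195, 0.001], [-0.195, -0.981, 0.001], [0.001, -0.001, -1.0]]
force: [0.1, 2.3, 3.4]
opening: 0.397
grasp_force: 30.0
```

Call:
move_arm(increments=[[[0,0,-0.1],[0,0,0],0.8],[[0,0,-0.2],[0,0,0],0.8],[[0,0,-0.3],[0,0,0],0.8],[[0,0,-0.3],[0,0,0],0.8],[[0,0,0],[0,0,0],0.8]])

```text
time_s: 8.92
position: [0.543, 0.1784, 0.1681]
tcp_rot: [[0.981, -0.195, 0.003], [-0.195, -0.981, 0.0], [0.003, -0.001, -1.0]]
force: [0.1, -0.6, -3.1]
opening: 0.399
grasp_force: 30.0
```

Call:
move_arm(increments=[[[0,0,-0.7],[0,0,0],0.8],[[0,0,-0.9],[0,0,0],0.8],[[0,0,-0.9],[0,0,0],0.8],[[0,0,-0.9],[0,0,0],0.8],[[0,0,-0.5],[0,0,0],0.8],[[0,0.4,0],[0,0,0],0.8],[[0.04,0.8,0],[0,0,0],0.8],[[0.04,0.9,0],[0,0,0],0.8],[[0.04,0.9,0],[0,0,0],0.8],[[0.04,0.9,0],[0,0,0],0.8],[[0.04,0.9,0],[0,0,0],0.8],[[0.04,0.9,0],[0,0,0],0.8],[[0.04,0.9,0],[0,0,0],0.8],[[0.04,0.9,0],[0,0,0],0.8]])

```text
time_s: 10.08
position: [0.5055, -0.0457, 0.2818]
tcp_rot: [[0.981, -0.195, -0.003], [-0.195, -0.981, 0.0], [-0.003, 0.0, -1.0]]
force: [0.2, 0.2, -5.2]
opening: 0.4
grasp_force: 30.0
```

Call:
move_arm(increments=[[[0.04,0.9,0],[0,0,0],0.8],[[0.04,0.9,0],[0,0,0],0.8],[[0.04,0.9,0],[0,0,0],0.8],[[0.04,0.9,0],[0,0,0],0.8],[[0.04,0.9,0],[0,0,0],0.8],[[0,0.4,0],[0,0,0],0.8],[[0,0,0],[0,0,0.014],0.8],[[0,0,0],[0,0,0],0.8],[[0,0,0],[0,0,0],0.8]])

```text
time_s: 10.83
position: [0.4836, -0.189, 0.2822]
tcp_rot: [[0.975, -0.223, -0.002], [-0.223, -0.975, 0.002], [-0.003, -0.001, -1.0]]
force: [-0.2, -0.3, -4.3]
opening: 0.393
grasp_force: 30.0
```

Run:
```python
from h import *
np.set_printoptions(precision=4,suppress=True)
s=read_state();print(s['time_s'],s['position'],s['force'],s['moment'],s['opening']);R=np.array(s['tcp_rot']);print(R)
p=capture('wrist');save(p,'w5.png');sc=np.array([560,420])
for l,z in {'brush':0,'brush_hinge':.125}.items():
    print(l,[(round(q['confidence'],2),np.round(np.array(q['xy'])*sc,1),atz(p,q['xy'],z), R.T@(atz(p,q['xy'],z)-s['position'])) for q in pinpoint(p,l)[:3]])
lines(p,(100,0,500,240),.125,30)
```

```text
10.8333 [ 0.4836 -0.189   0.2822] [-0.1507 -0.2977 -4.279 ] [ 0.0565 -0.0241  0.05  ] 0.3930373690679007
[[ 0.9747 -0.2235 -0.0022]
 [-0.2235 -0.9747  0.0018]
 [-0.0025 -0.0013 -1.    ]]
brush [(0.95, array([283. ,  98.4]), array([ 0.5671, -0.2121,  0.    ]), array([0.0872, 0.0042, 0.282 ]))]
brush_hinge [(0.59, array([274.9, 102. ]), array([ 0.5646, -0.2031,  0.125 ]), array([ 0.0824, -0.0042,  0.157 ]))]
[200, 208, 264, 208] 77.1 0.064
[162, 238, 388, 238] 77.2 0.232
[202, 199, 304, 200] 76.6 0.101
[465, 49, 498, 43] 86.8 0.028
[214, 58, 290, 58] 77.1 0.067
[257, 132, 352, 131] 77.7 0.088
[322, 208, 365, 208] 77.1 0.043
[431, 53, 461, 48] 86.0 0.026
[374, 219, 499, 193] 89.8 0.124
[319, 194, 352, 194] 77.1 0.032
[192, 131, 227, 132] 75.5 0.033
[436, 133, 484, 128] 83.1 0.044
[193, 125, 253, 125] 77.1 0.056
[307, 171, 341, 171] 77.1 0.033
[304, 198, 334, 199] 75.2 0.03
[353, 193, 356, 141] 167.6 0.051
[143, 85, 173, 81] 84.2 0.027
[224, 124, 272, 124] 77.1 0.044
[305, 201, 366, 201] 77.1 0.06
[202, 126, 207, 193] 167.6 0.064
[195, 152, 233, 149] 81.6 0.036
[433, 20, 468, 40] 51.6 0.036
[379, 129, 383, 75] 167.8 0.047
[391, 237, 423, 237] 77.2 0.033
[328, 57, 360, 57] 77.1 0.028
[191, 186, 222, 185] 79.0 0.03
[255, 207, 298, 207] 77.1 0.043
[170, 74, 185, 111] 5.8 0.033
[417, 23, 456, 46] 50.7 0.04
[306, 193, 306, 139] 168.5 0.052
[200, 150, 234, 153] 72.1 0.032
[253, 139, 253, 186] 165.8 0.045
```

View pics/w5.png

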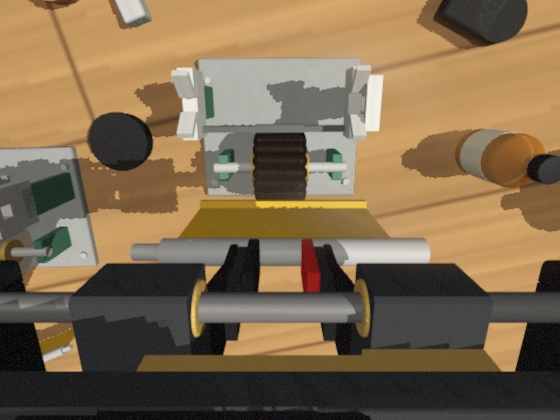

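The view is aligned with the brush stand, with no skew: fork at column ~183, eye plate at ~373, hinge row ~102. The door hangs in the fingers at row ~250. I'll compare the bracket edges with the felt picture side by side.

Run:
```python
import cv2,numpy as np
o=[cv2.resize(cv2.imread(f'pics/{n}.png')[50:150,160:400],None,fx=3,fy=3,interpolation=cv2.INTER_CUBIC) for n in('w3','w5')]
im=np.vstack(o)
for k in range(0,240,20):
    for j in(0,1): cv2.putText(im,str(160+k),(k*3,300*j+9),0,.3,(0,0,255)); im[300*j+10:300*j+14,k*3]=(0,0,255)
for k in range(0,100,10):
    for j in(0,1): cv2.putText(im,str(50+k),(0,300*j+k*3),0,.3,(0,0,255)); im[300*j+k*3,18:24]=(0,0,255)
cv2.imwrite('pics/cmp.png',im)
```

```text
(no output)
```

View pics/cmp.png

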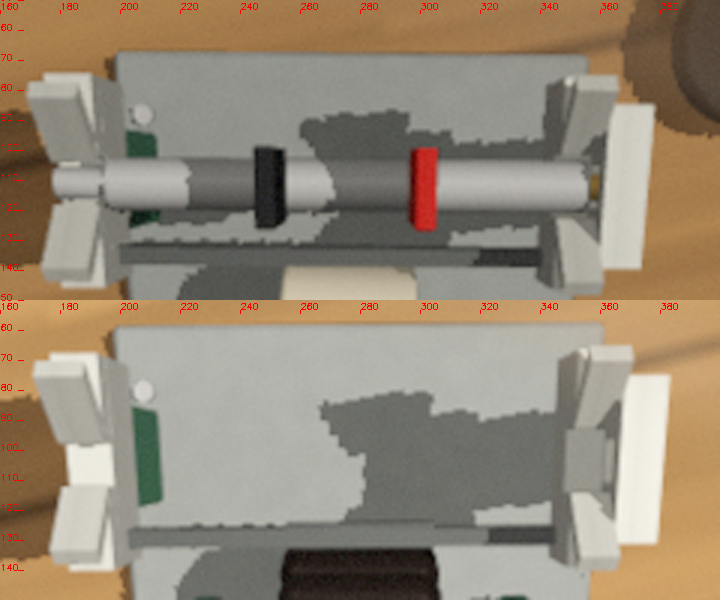

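The eye plate in w3 spans rows 84–139, with its outer edge at columns 378 to 374. In w5 it spans rows 75–131, at columns 383 to 379. The fork and cradle prongs are clear in both, so I fit the bracket shift by least squares.

Run:
```python
from h import *
from scipy.optimize import least_squares
np.set_printoptions(precision=4,suppress=True)
p=capture('wrist');s=read_state();R5=np.array(s['tcp_rot']);t5=np.array(s['position'])
C=R5.T@p['rotation'];o=R5.T@(np.array(p['eye'])-t5);K=np.array(p['mtx'])
R3=np.array([[.9814,-.192,.0001],[-.192,-.9814,0],[0,0,-1]]);t3=np.array([.4675,.1822,.2937]);e3=t3+R3@o;print(e3)
F=np.array([[378.3,84.3],[374.3,139.3],[364.7,84.3],[360,139.3],[169,78.3],[174,143.3],[365.7,76.7],[360.7,145]])
B=np.array([[383,75],[379.3,131],[368.7,75],[364.7,131],[171,70.3],[176,135],[370.7,65.7],[366,138.3]])
Z=np.array([.139]*4+[.149]*4)
def yawf(a):c,s_=np.cos(a),np.sin(a);return np.array([[s_,c,0],[-c,s_,0],[0,0,1.]]) # cols x,y: y dir=(c,s)
Yf,Yb=yawf(np.radians(79.05)),yawf(np.radians(77.1))
H=np.array([.4675,.1822,0])+R3@np.array([.0740,-.0034,0]);H[2]=0;print('felt hinge',H)
Q=[]
for f,z in zip(F,Z):
    d=R3@C@np.linalg.inv(K)@np.array([*f,1]);P=e3+d*(z-e3[2])/d[2];Q.append(Yf.T@(P-H))
Q=np.array(Q);print('felt features',Q)
def res(v):
    P=(Yb@(Q+[0,0,v[2]]).T).T+[v[0],v[1],0]
    c=(K@(C.T@R5.T@(P-np.array(p['eye'])).T)).T
    return (c[:,:2]/c[:,2:]-B).ravel()
r=least_squares(res,[.56,-.2,0]);print('brush bracket',r.x,'rms',np.sqrt(np.mean(r.fun**2)))
hx=Yb.T@(np.array([r.x[0],r.x[1],0]));print('local',hx,'nominal nets',Yb.T@np.array([.5646,-.2035,0]))
print('delta in tool for door at hinge:',R5.T@(np.array([r.x[0],r.x[1],t5[2]])+Yb@[0,.0075,0]-t5),r.fun.reshape(-1,2))
```

```text
[0.5472 0.1663 0.4559]
felt hinge [0.5408 0.1713 0.    ]
felt features [[ 0.0231 -0.0911  0.139 ]
 [-0.025  -0.0914  0.139 ]
 [ 0.0231 -0.079   0.139 ]
 [-0.025  -0.0781  0.139 ]
 [ 0.0277  0.0912  0.149 ]
 [-0.0273  0.0921  0.149 ]
 [ 0.0287 -0.077   0.149 ]
 [-0.0291 -0.0768  0.149 ]]
brush bracket [ 0.564  -0.2065 -0.0085] rms 0.8272212846029796
local [ 0.5959 -0.0754  0.    ] nominal nets [ 0.5958 -0.0723  0.    ]
delta in tool for door at hinge: [ 0.0814 -0.0078 -0.    ] [[ 0.3963  0.4143]
 [-0.3701  0.5937]
 [ 0.8993  0.3674]
 [-0.2665  0.5461]
 [ 0.0668 -2.0476]
 [-0.1578 -0.2429]
 [ 0.1281  1.5967]
 [-0.7509 -1.1861]]
```

Call:
move_arm(increments=[[[0.7,-0.07,0],[0,0,0],0.8],[[0.7,-0.07,0],[0,0,0],0.8],[[0.7,-0.07,0],[0,0,0],0.8],[[0.61,-0.05,0],[0,0,0],0.8],[[0,0,0],[0,0,0],0.8],[[0,0,0.5],[0,0,0],0.8],[[0,0,0.7],[0,0,0],0.8],[[0,0,0.7],[0,0,0],0.8],[[0,0,0.7],[0,0,0],0.8],[[0,0,0.4],[0,0,0],0.8],[[0,0,0.2],[0,0,0],0.8],[[0,0,0],[0,0,0],0.8],[[0,0,0],[0,0,0],0.8]])

```text
time_s: 12.12
position: [0.5659, -0.2, 0.1875]
tcp_rot: [[0.975, -0.223, 0.0], [-0.223, -0.975, -0.0], [0.0, 0.0, -1.0]]
force: [0.0, 0.2, -4.5]
opening: 0.398
grasp_force: 30.0
```

Run:
```python
from h import *
np.set_printoptions(precision=4,suppress=True)
s=read_state();print(s['time_s'],s['position'],s['force'],s['moment'],s['opening'])
R=np.array(s['tcp_rot']);print(R)
p=capture('wrist');sc=np.array([560,420])
# line of door tube ends in hand
im=p['img'].copy();b=capture('side')['img'][200:320,250:370];b=cv2.resize(b,(420,420))
cv2.imwrite('pics/w6.png',cv2.resize(np.hstack([im[:,:,::-1],b[:,:,::-1]]),(800,343)))
t=(np.array([.564,-.2065,0])+.0075*np.array([np.cos(np.radians(77.1)),np.sin(np.radians(77.1)),0])-s['position']);print('to go',R.T@t)
```

```text
12.1167 [ 0.5659 -0.2     0.1875] [ 0.0363  0.1522 -4.5345] [ 0.1047  0.0388 -0.0015] 0.39793910870573923
[[ 0.9748 -0.223   0.0003]
 [-0.223  -0.9748 -0.0002]
 [ 0.0003  0.0002 -1.    ]]
to go [-0.0005 -0.0008  0.1875]
```

View pics/w6.png

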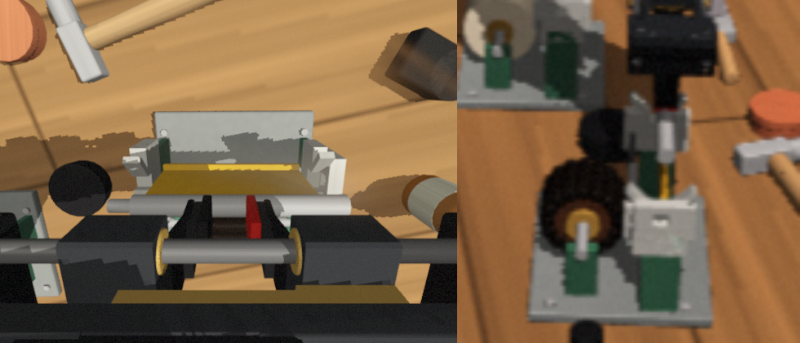

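The door hangs above the bracket: tube ends are at about 163 and 430 in full-size columns, stub at 131, inside the fork and eye spacing. I lower slowly now.

Call:
move_arm(increments=[[[-0.02,-0.05,0],[0,0,0],0.8],[[0,0,0.15],[0,0,0],0.8],[[0,0,0.2],[0,0,0],0.8],[[0,0,0.15],[0,0,0],0.8],[[0,0,0.1],[0,0,0],0.8],[[0,0,0.05],[0,0,0],0.8],[[0,0,0],[0,0,0],0.8]])

```text
time_s: 12.8
position: [0.5651, -0.1983, 0.1669]
tcp_rot: [[0.975, -0.224, -0.001], [-0.224, -0.975, 0.001], [-0.001, -0.0, -1.0]]
force: [-0.3, 0.7, -4.2]
opening: 0.398
grasp_force: 30.0
```

Call:
move_arm(increments=[[[0,0,0.05],[0,0,0],0.8],[[0,0,0.05],[0,0,0],0.8],[[0,0,0.05],[0,0,0],0.8],[[0,0,0.05],[0,0,0],0.8],[[0,0,0],[0,0,0],0.8]])

```text
time_s: 13.22
position: [0.5653, -0.1984, 0.1613]
tcp_rot: [[0.975, -0.224, -0.001], [-0.224, -0.975, 0.0], [-0.001, -0.0, -1.0]]
force: [0.5, -0.7, -3.7]
opening: 0.394
grasp_force: 30.0
```

Call:
move_arm(increments=[[[0,0,0.05],[0,0,0],0.8],[[0,0,0.05],[0,0,0],0.8],[[0,0,0.05],[0,0,0],0.8],[[0,0,0],[0,0,0],0.8]])

```text
time_s: 13.55
position: [0.5652, -0.1984, 0.1568]
tcp_rot: [[0.975, -0.224, -0.001], [-0.224, -0.975, 0.0], [-0.001, -0.0, -1.0]]
force: [0.1, 0.4, -4.7]
opening: 0.397
grasp_force: 30.0
```

Call:
move_arm(increments=[[[0,0,0.04],[0,0,0],0.8],[[0,0,0.04],[0,0,0],0.8],[[0,0,0.04],[0,0,0],0.8],[[0,0,0],[0,0,0],0.8]])

```text
time_s: 13.88
position: [0.5653, -0.1984, 0.1533]
tcp_rot: [[0.975, -0.224, -0.0], [-0.224, -0.975, 0.0], [-0.001, -0.0, -1.0]]
force: [-0.5, -0.5, -3.8]
opening: 0.397
grasp_force: 30.0
```

Call:
move_arm(increments=[[[0,0,0.04],[0,0,0],0.8],[[0,0,0.04],[0,0,0],0.8],[[0,0,0.04],[0,0,0],0.8],[[0,0,0],[0,0,0],0.8]])

```text
time_s: 14.22
position: [0.5653, -0.1984, 0.1496]
tcp_rot: [[0.975, -0.224, -0.001], [-0.224, -0.975, 0.0], [-0.001, -0.0, -1.0]]
force: [0.2, -0.3, -4.4]
opening: 0.396
grasp_force: 30.0
```

Call:
move_arm(increments=[[[0,0,0.04],[0,0,0],0.8],[[0,0,0.04],[0,0,0],0.8],[[0,0,0.04],[0,0,0],0.8],[[0,0,0],[0,0,0],0.8]])

```text
time_s: 14.55
position: [0.5653, -0.1984, 0.146]
tcp_rot: [[0.975, -0.224, -0.0], [-0.224, -0.975, 0.0], [-0.001, -0.0, -1.0]]
force: [0.0, -0.2, -4.1]
opening: 0.391
grasp_force: 30.0
```

Call:
move_arm(increments=[[[0,0,0.03],[0,0,0],0.8],[[0,0,0.03],[0,0,0],0.8],[[0,0,0],[0,0,0],0.8]])

```text
time_s: 14.8
position: [0.5654, -0.1984, 0.1444]
tcp_rot: [[0.975, -0.224, -0.0], [-0.224, -0.975, 0.0], [-0.0, -0.0, -1.0]]
force: [-0.3, 0.6, -5.2]
opening: 0.398
grasp_force: 30.0
```

Call:
move_arm(increments=[[[0,0,0.03],[0,0,0],0.8],[[0,0,0.03],[0,0,0],0.8],[[0,0,0],[0,0,0],0.8]])

```text
time_s: 15.05
position: [0.5654, -0.1984, 0.1426]
tcp_rot: [[0.975, -0.224, -0.0], [-0.224, -0.975, 0.0], [-0.0, -0.0, -1.0]]
force: [-0.1, -0.7, -4.1]
opening: 0.395
grasp_force: 30.0
```

Call:
move_arm(increments=[[[0,0,0.03],[0,0,0],0.8],[[0,0,0.03],[0,0,0],0.8],[[0,0,0.03],[0,0,0],0.8],[[0,0,0],[0,0,0],0.8]])

```text
time_s: 15.38
position: [0.5653, -0.1984, 0.1398]
tcp_rot: [[0.975, -0.224, -0.0], [-0.224, -0.975, 0.0], [-0.0, -0.0, -1.0]]
force: [-0.2, -0.1, -3.7]
opening: 0.397
grasp_force: 30.0
```

Call:
move_arm(increments=[[[0,0,0.03],[0,0,0],0.8],[[0,0,0.03],[0,0,0],0.8],[[0,0,0],[0,0,0],0.8]])

```text
time_s: 15.63
position: [0.5654, -0.1984, 0.138]
tcp_rot: [[0.975, -0.224, -0.0], [-0.224, -0.975, 0.0], [-0.0, -0.0, -1.0]]
force: [-0.1, 0.1, -4.6]
opening: 0.401
grasp_force: 30.0
```

Call:
move_arm(increments=[[[0,0,0.03],[0,0,0],0.8],[[0,0,0.03],[0,0,0],0.8],[[0,0,0],[0,0,0],0.8]])

```text
time_s: 15.88
position: [0.5653, -0.1985, 0.1362]
tcp_rot: [[0.975, -0.224, -0.0], [-0.224, -0.975, 0.0], [-0.0, -0.0, -1.0]]
force: [-0.0, 0.3, -4.6]
opening: 0.398
grasp_force: 30.0
```

Call:
move_arm(increments=[[[0,0,0.03],[0,0,0],0.8],[[0,0,0.03],[0,0,0],0.8],[[0,0,0],[0,0,0],0.8]])

```text
time_s: 16.13
position: [0.5651, -0.1983, 0.1344]
tcp_rot: [[0.975, -0.223, -0.001], [-0.223, -0.975, 0.0], [-0.001, -0.0, -1.0]]
force: [-0.8, 0.2, -3.8]
opening: 0.397
grasp_force: 30.0
```

Call:
move_arm(increments=[[[0,0,0.03],[0,0,0],0.8],[[0,0,0.02],[0,0,0],0.8],[[0,0,0],[0,0,0],0.8]])

```text
time_s: 16.38
position: [0.5651, -0.1983, 0.1329]
tcp_rot: [[0.975, -0.223, -0.001], [-0.223, -0.975, 0.0], [-0.001, -0.0, -1.0]]
force: [-2.1, 0.5, -4.3]
opening: 0.395
grasp_force: 30.0
```

A flare pushes along -x, so I give way.

Call:
move_arm(increments=[[[-0.03,0,0],[0,0,0],0.8],[[-0.01,0,0.02],[0,0,0],0.8],[[0,0,0.02],[0,0,0],0.8],[[0,0,0],[0,0,0],0.8]])

```text
time_s: 16.72
position: [0.5646, -0.1984, 0.1319]
tcp_rot: [[0.975, -0.224, 0.001], [-0.224, -0.975, -0.0], [0.001, 0.0, -1.0]]
force: [-0.8, 0.4, -4.7]
opening: 0.399
grasp_force: 30.0
```

Call:
move_arm(increments=[[[0,0,0.02],[0,0,0],0.8],[[0,0,0.02],[0,0,0],0.8],[[0,0,0],[0,0,0],0.8]])

```text
time_s: 16.97
position: [0.5643, -0.1982, 0.1306]
tcp_rot: [[0.975, -0.224, -0.0], [-0.224, -0.975, 0.0], [-0.0, -0.0, -1.0]]
force: [-0.6, -0.1, -4.1]
opening: 0.396
grasp_force: 30.0
```

Call:
move_arm(increments=[[[-0.02,0,0.02],[0,0,0],0.8],[[0,0,0.02],[0,0,0],0.8],[[0,0,0],[0,0,0],0.8]])

```text
time_s: 17.22
position: [0.5641, -0.1983, 0.1301]
tcp_rot: [[0.975, -0.223, 0.001], [-0.223, -0.975, -0.001], [0.001, 0.0, -1.0]]
force: [-1.3, 0.5, -0.9]
opening: 0.398
grasp_force: 30.0
```

Call:
move_arm(increments=[[[0,0,0.02],[0,0,0],0.8],[[0,0,0.02],[0,0,0],0.8],[[0,0,0],[0,0,0],0.8]])

```text
time_s: 17.47
position: [0.5642, -0.1982, 0.13]
tcp_rot: [[0.975, -0.223, 0.001], [-0.223, -0.975, -0.001], [0.001, 0.0, -1.0]]
force: [-1.6, 0.9, 7.0]
opening: 0.402
grasp_force: 30.0
```

Call:
move_arm(increments=[[[0,0,-0.02],[0,0,0],0.8],[[-0.04,0,0],[0,0,0],0.8],[[0,0,0],[0,0,0],0.8]])

```text
time_s: 17.72
position: [0.5639, -0.1982, 0.13]
tcp_rot: [[0.975, -0.224, 0.004], [-0.224, -0.975, -0.001], [0.004, 0.0, -1.0]]
force: [1.4, 2.3, 4.9]
opening: 0.398
grasp_force: 30.0
```

Call:
move_arm(increments=[[[-0.03,0,0],[0,0,0],0.8],[[0,0,0],[0,0,0],0.8]])

```text
time_s: 17.88
position: [0.5638, -0.1983, 0.13]
tcp_rot: [[0.975, -0.224, 0.005], [-0.224, -0.975, -0.002], [0.005, 0.001, -1.0]]
force: [3.8, 0.6, 4.9]
opening: 0.396
grasp_force: 30.0
```

Call:
move_arm(increments=[[[0.05,0,0],[0,0,0],0.8],[[0.05,0,0],[0,0,0],0.8],[[0,0,0],[0,0,0],0.8]])

```text
time_s: 18.13
position: [0.5641, -0.1983, 0.1299]
tcp_rot: [[0.975, -0.223, -0.002], [-0.223, -0.975, 0.0], [-0.001, 0.0, -1.0]]
force: [-1.1, 1.6, 9.3]
opening: 0.404
grasp_force: 30.0
```

Call:
move_arm(increments=[[[0,0,-0.02],[0,0,0],0.8],[[-0.06,0,0],[0,0,0],0.8],[[-0.06,0,0],[0,0,0],0.8],[[0,0,0],[0,0,0],0.8]])

```text
time_s: 18.47
position: [0.5623, -0.1982, 0.13]
tcp_rot: [[0.975, -0.223, 0.003], [-0.223, -0.975, -0.002], [0.004, 0.001, -1.0]]
force: [4.1, 0.2, 3.4]
opening: 0.395
grasp_force: 30.0
```

Call:
move_arm(increments=[[[0.06,0,0],[0,0,0],0.8],[[0.06,0,0],[0,0,0],0.8],[[0.06,0,0],[0,0,0],0.8],[[0,0,0],[0,0,0],0.8]])

```text
time_s: 18.8
position: [0.5629, -0.1982, 0.1298]
tcp_rot: [[0.975, -0.222, -0.009], [-0.222, -0.975, 0.001], [-0.009, 0.001, -1.0]]
force: [-4.2, 0.5, 13.0]
opening: 0.392
grasp_force: 30.0
```

Call:
move_arm(increments=[[[-0.05,0,0],[0,0,0],0.8],[[-0.05,0,0],[0,0,0],0.8],[[0,0,0.0],[0,0,0],0.8]])

```text
time_s: 19.05
position: [0.5625, -0.1982, 0.1299]
tcp_rot: [[0.975, -0.223, -0.002], [-0.223, -0.975, -0.0], [-0.002, 0.001, -1.0]]
force: [0.7, 0.1, 7.5]
opening: 0.397
grasp_force: 30.0
```

Run:
```python
from h import *
s=read_state();print(s['time_s'],s['position'],s['force'],s['moment'])
a=capture('wrist')['img'];b=capture('scene')['img'][160:250,160:280];c=capture('side')['img'][200:320,250:370]
b=cv2.resize(b,(560,420),interpolation=cv2.INTER_CUBIC);c=cv2.resize(c,(420,420),interpolation=cv2.INTER_CUBIC)
a=cv2.resize(a[150:330,100:480],(560,265),interpolation=cv2.INTER_CUBIC)
im=np.zeros((420+265,980,3),np.uint8);im[:265,:560]=a;im[265:,:560]=b;im[265:,560:]=c
cv2.imwrite('pics/w7.png',cv2.resize(im[:,:,::-1],(800,559)))
```

```text
19.05 [ 0.56253096 -0.1982303   0.12990002] [0.70498748 0.11504378 7.49470743] [ 0.0484481  -0.12116049  0.2291157 ]
```

View pics/w7.png

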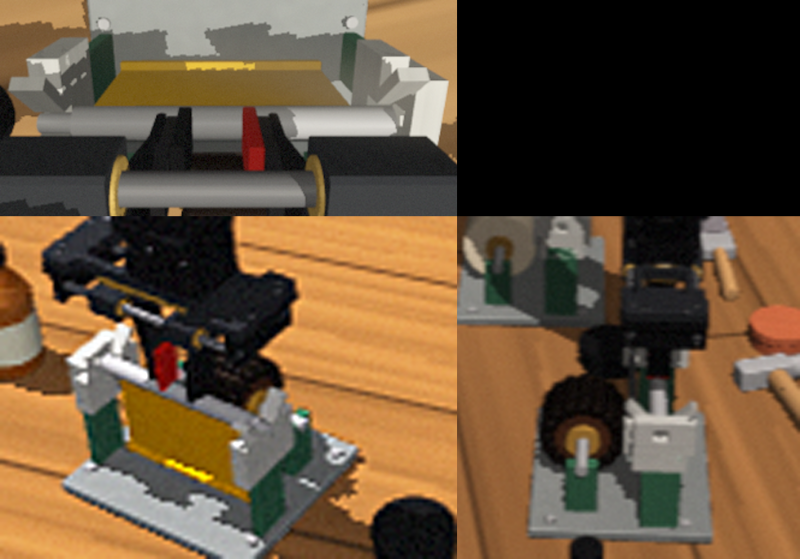

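The door's tube sits between the prongs of the cradle and fork, and the red knob is still drawn. Height held at z 0.130 through rocking both ways, which matches the vision estimate of about -9 mm, so it is on the bottom. I ease the load and release the pin gradually.

Call:
move_arm(increments=[[[0,0,-0.015],[0,0,0],0.8],[[0,0,0],[0,0,0],0.6],[[0,0,0],[0,0,0],0.55],[[0,0,0],[0,0,0],0.5],[[0,0,0],[0,0,0],0.45],[[0,0,0],[0,0,0],0.4],[[0,0,0],[0,0,0],0.35],[[0,0,0],[0,0,0],0.3],[[0,0,0],[0,0,0],0.25],[[0,0,0],[0,0,0],0.2],[[0,0,0],[0,0,0],0.1],[[0,0,0],[0,0,0],0],[[0,0,0],[0,0,0],0],[[0,0,0],[0,0,0],0],[[0,0,0],[0,0,0],0]])

```text
time_s: 20.45
position: [0.5634, -0.1978, 0.1299]
tcp_rot: [[0.975, -0.223, -0.0], [-0.223, -0.975, 0.0], [-0.0, -0.0, -1.0]]
force: [0.8, 0.5, -0.6]
opening: 0.986
grasp_force: 0.0
```

Run:
```python
from h import *
np.set_printoptions(precision=4,suppress=True)
s=read_state();print(s['time_s'],s['position'],s['force'],s['opening'])
p=capture('wrist');save(p,'w8.png');print(blobs(p,(180,180,380,330)))
```

```text
20.45 [ 0.5634 -0.1978  0.1299] [ 0.8269  0.543  -0.5986] 0.98579077611651
{'red': [([324, 240, 25, 52, 941], array([334.7, 268.5]))], 'blk': [([180, 204, 10, 23, 125], array([183.4, 214.1])), ([235, 240, 92, 53, 1863], array([269.4, 277.7])), ([180, 245, 21, 48, 870], array([188.8, 269.2])), ([360, 248, 20, 45, 802], array([370.4, 270.1])), ([219, 279, 7, 14, 83], array([221.8, 284.6])), ([252, 323, 81, 7, 536], array([292.1, 326.2]))]}
```

Call:
move_arm(increments=[[[0,0,-0.3],[0,0,0],0],[[0,0,-0.8],[0,0,0],0],[[0,0,-0.9],[0,0,0],0],[[0,0,-0.9],[0,0,0],0],[[0,0,-0.9],[0,0,0],0],[[0,0,-0.9],[0,0,0],0],[[0,0,-0.5],[0,0,0],0],[[-0.8,0.1,0],[0,0,0],0],[[-0.9,0.1,0],[0,0,0],0],[[-0.9,0.1,0],[0,0,0],0],[[0,0,0],[0,0,0],0],[[0,0,0],[0,0,0],0]])

```text
time_s: 21.5
position: [0.4844, -0.1891, 0.287]
tcp_rot: [[0.974, -0.224, 0.001], [-0.224, -0.974, -0.0], [0.001, 0.0, -1.0]]
force: [0.3, 0.0, -0.6]
opening: 1.0
grasp_force: 0.0
```

Run:
```python
from h import *
np.set_printoptions(precision=4,suppress=True)
s=read_state();R=np.array(s['tcp_rot']);print(s['time_s'],s['position'],s['force'],s['opening'])
p=capture('wrist');sc=np.array([560,420]);b=blobs(p,(200,60,360,150));print(b)
T=lambda u,v,z:R.T@(atz(p,np.array([u,v])/sc,z)-s['position'])
r=b['red'][0];k=min(b['blk'],key=lambda q:abs(q[1][1]-r[1][1])+abs(q[1][0]-250)) if b['blk'] else None
if k: print(T(k[0][0],k[1][1],.162),T(r[0][0]+r[0][2],r[1][1],.162))
c=cv2.resize(p['img'][50:170,160:400],(800,400),interpolation=cv2.INTER_CUBIC)
d=cv2.resize(capture('scene')['img'][170:260,170:280],(244,200),interpolation=cv2.INTER_CUBIC)
f=cv2.resize(capture('side')['img'][215:320,265:360],(181,200),interpolation=cv2.INTER_CUBIC)
im=np.zeros((600,800,3),np.uint8);im[:400]=c;im[400:,:244]=d;im[400:,300:481]=f
cv2.imwrite('pics/fin.png',im[:,:,::-1])
```

```text
21.5 [ 0.4844 -0.1891  0.287 ] [ 0.3229  0.0282 -0.5608] 0.999632660206453
{'red': [([297, 93, 9, 28, 219], array([301.3, 106.1]))], 'blk': [([251, 95, 5, 24, 86], array([252.9, 106.1])), ([254, 134, 52, 16, 781], array([279.3, 141.4]))]}
[ 0.0791 -0.0234  0.125 ] [0.0792 0.0217 0.1251]
```

View pics/fin.png

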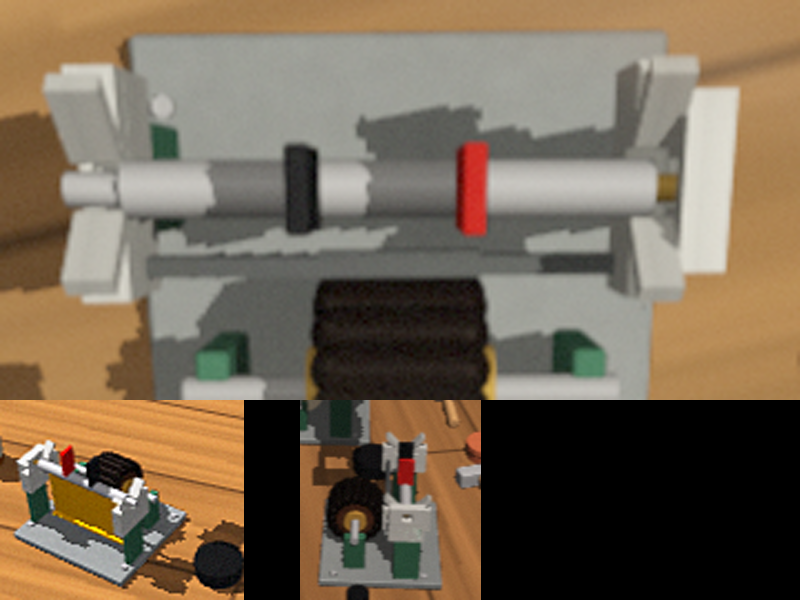

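The door lies level in fork and cradle, and the brass pin (~667,187) runs into the eye plate. The ear and knob outer faces, crop columns 284 and 487, are about 50 mm apart, so the pin is fully out.

```bash
python3 -c "
from rig import *
print(hand_in())"
```

```text
the job is handed in; nothing more can be done
None
```

The yellow door now hangs in the bristle wheel's stand, borne fully down with its pin sprung out into the eye; the job was handed in at about 21.5 s with the arm clear and no other bench item touched.

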